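# Move a milled housing from the vise to the trigger clamp and keep it squeezed

## Task

Slide the vise jaw open by its handle, lift the finished milled housing out and stand it on the trigger clamp's board, centred, with its grooved ends facing pad and stop. Then pump the clamp's trigger (never push the bar or jaw by hand) until the pad presses the housing against the stop. Finish still holding the trigger squeezed, so that the housing stays clamped for filing: about 20 N on it is right, under 8 N is loose, over 40 N bends its thin walls; leave the file, brush, jar and tape measure where they lie.

Things in the scene. Friction and masses are not known exactly. Their poses are not given: they have to be found in the camera images.
- housing: Milled aluminium housing: 64 mm (x) by 50 mm (y), 44 mm high, 0.15 to 0.31 kg; pocket with 3 mm walls. Its two ends (+x, -x faces, alike) each have a groove 6 mm deep, 8 to 18 mm above the underside. Its long sides (+y, -y faces, 50 mm apart) are flat: grasp these. Origin: centre of the underside, z up. It starts seated in the vise, its x along the vise's x.
- vise: Grey cast quick-slide vise fixed to the bench, 215 x 70 mm. Origin: on the bench below the middle of the seated housing; x is the way the jaw opens. The housing stands on steel ways 22 mm above the bench, between the fixed jaw (face at x = -33 mm) and the sliding jaw (face at +33 mm when closed), tops 46 and 47 mm above the bench. Beside the housing along y it is free above the ways.
- vise_jaw (a joint): Slide of the vise's moving jaw, m: 0 closed (as found), 0.045 fully open. It drags with 5 N of friction and stays where it is left. A hold-down lip on it reaches 5 mm into the housing's groove, so the housing comes out only when the jaw has been opened well clear (20 mm or more).
- vise_handle (a point): Point on the axis of the vise's upright black handle, at the outer end of the jaw's spindle, 72 mm above the bench, where to pinch it. The handle is 20 mm thick, its top 95 mm above the bench; it moves with the jaw along the vise's +x. The vise's end bracket (50 mm high) is 28 mm from this axis, on the housing's side, when the jaw is closed.
- clamp: Trigger clamp on a plywood board (300 x 130 mm, 18 mm thick) fixed to the bench. Origin: on the bench under the clamp's head; x is the way the jaw closes. Along x: head with trigger and black rear grip at the origin (tops 157 and 175 mm high), jaw with pad, then the bed (board top, 18 mm above the bench), then the stop. All centred on y = 0. The bar's tail reaches to x = -154 mm.
- clamp_bed (a point): Point on the board's top (18 mm above the bench) on the clamp's centre line, 50 mm short of the stop's face. The housing's centre lies 18 mm beyond this point along the clamp's x when it touches the stop.
- stop: Dark steel stop at the far end of the clamp's board; its frame is the clamp's. Its face is at x = 170 mm, 80 mm wide, its top 62 mm above the bench.
- pad: Sprung pressure pad on the clamp's jaw, rubber faced, 40 mm wide, from 26 to 56 mm above the bench. It gives 1 mm per 4 N, up to 8 mm, as it presses; then it is solid. Origin: 9 mm behind its face.
- pad_face (a point): Centre of the pad's rubber face, 41 mm above the bench. It is 98 mm short of the stop's face when bar is 0.
- bar (a joint): Travel of the toothed bar with jaw and pad towards the stop, m, 0 to 0.075; starts at 0.002 to 0.018. It drags with 4 N of friction and stays when left. Ratchet with 5 mm teeth: one full pull of the trigger carries it 8 to 14 mm on, two or three teeth; it stays there when the trigger returns, but a pad that presses springs it back until less than 4 N is left.
- trigger (a joint): Trigger lever, hinged 92 mm above the bench, rad: 0 released (a spring returns it), 0.33 fully pulled against its stop. Its spring takes 2 to 5 N at the finger pad. Once the pad is on the housing, the force on it is 1 to 5 N less than the finger's pull: 20 to 25 N on the trigger is right, 45 N too much. If it reaches its stop before the grip is firm, release it fully and pull again.
- trigger_pad (a point): Front of the trigger's rounded dark steel finger pad, where a finger pulls it towards the rear grip (the clamp's -x), 17 mm in all; 28 mm wide, 142 mm above the bench. The fixed rear grip, 28 mm wide, has its back at the clamp's x = -28 mm: 56 mm from this point when released, 40 mm when fully pulled.
- squeeze_point (a point): Fixed point of the clamp at its x = -8 mm, 144 mm above the bench: midway between the rear grip's back and the trigger's front when nearly fully pulled. Fingers closing along the clamp's x about this point, from an opening of 80 mm, pull the trigger fully while the arm stays still. Only the trigger moves; the rear grip is rigid.
- flat_file: Flat file with a wooden handle, 140 mm long, lying behind the vise; leave it. Origin: its middle.
- paint_brush: Paint brush, 192 mm long, lying behind the clamp; leave it. Origin: its middle.
- jar: Glass jar with a dark green lid, 69 mm across, 84 mm high, standing behind the work; leave it.
- tape_measure: Yellow tape measure, 61 mm high, standing behind the vise; leave it.

How it is judged:
By the outcome, as a careful person would: the job done as asked, in the order asked, and still so for the second after the job is handed in, while the arm keeps its last pose, push and grip.
It also fails if it takes over 61 s, if anything falls off the work surface, if the arm or the gripper's body presses on something with over 40 N, if the wrist force passes 120 N, or if a joint passes its speed limit or range.

## Robot

A 6-joint arm with a two-finger parallel gripper is mounted at the origin on a cart in front of the work surface, level with it; the furniture and walls round the work are solid. World frame = base frame: x ahead of the robot, y to its left, z up, the work surface at z = 0. Lengths are in m, angles in degrees, forces in N, time in s.
With the tool pointing down it reaches from about 0.325 to 0.85 m from the base axis. Payload 15.5 kg.
Tool frame: the origin (TCP) lies on the centre line of the jaws, within the pads' length; the fingertips stand 14 mm ahead of it and the grasp point (between the pads) lies 5 mm behind it; z points along the fingers, y is the line along which they close (so a half turn about z gives the same grasp; the last joint's range is limited). The gripper opens to 91 mm and grips with 3 to 60 N. Pads are 32 mm wide; open, the fingers measure 118 mm over their backs; the gripper's body (76 mm by 178 mm) begins 60 mm behind the grasp point.
Start: joints at [68.554, 28.281, 77.091, -0, 74.628, -5.472], TCP at [0.172, 0.601, 0.228] pointing down, gripper open.
Joint ranges: [-166.48, 166.48], [-47.26, 123.95], [12.59, 153.08], [-70.14, 250.14], [6.76, 159.57], [-176.63, 176.63]. Speed limits (degrees/s): [108.29, 108.29, 147.25, 172.46, 172.46, 172.46].

## Interface

Orientations are given as [roll, pitch, yaw] about the fixed x, y, z axes, in that order (R = Rz(yaw) Ry(pitch) Rx(roll)).
In Python, from workcell import env gives the robot as it stands.
- The arm moves only by the tool shift_gripper, called after "Call:" by a JSON object that holds its "op" and its "data", one argument or row to a line. Schema: {"type":"object","properties":{"rows":{"type":"array","items":{"type":"array","items":{"type":"array","items":{"type":"number"},"minItems":5,"maxItems":5},"minItems":1,"maxItems":12},"minItems":1,"maxItems":1},"grip_n":{"type":"number"},"only":{"type":"string"},"quiet":{"type":"boolean"},"lines":{"type":"string"}},"required":["rows"],"additionalProperties":false}. rows is a list that holds a single list of rows (three levels of brackets), with 1 to 12 rows, each of 5 numbers: dx, dy, dz in cm, then a turn about the tool's z in degrees, then the opening from 0.0 (shut) to 1.0 (fully open); each row is the pose to reach, as a shift and turn from the pose commanded when the call began, along the tool's axes at that moment; what a row does not reach only later rows make up. A row lasts 1/12 s, in which the tool goes at most 0.0417 m and 7.16 degrees, less where a joint would pass 70% of its speed; a pose out of reach is approached as far as the arm can. The fingers move at their own pace and stop on an object; grip_n is the grip in N (left out, the last holds). Time passes only in rows, so rows that do not move let the fingers close. The tool returns the time, the measured TCP pose, the force, the opening and the grip force at its end. only (a regular expression) keeps the lines of the reply that match it, lines (a string "A,B") keeps lines A to B, and quiet returns only ok. Input that does not fit is refused with a message, and nothing moves.
- env.read_state(): the state, without advancing time (a new reading comes with each control period).
- env.capture(name): name is "scene" or "side" or "wrist"; returns a dict with "image" (480x640x3 uint8, red, green, blue), "K" (3x3 intrinsics, pixels), "dist_coeffs" ([k1, k2, p1, p2, k3] as OpenCV has them; the pictures are not rectified), "eye" and "attitude" of the camera in the world. Camera axes: x right, y down, z forward; pixel columns grow to the right and rows downward; lengths in m; the calibration is good to about 2 mm. A picture is of the moment at which its call begins. There is no depth.
- env.hand_in(): hands the job in; it is judged then, once.
The state is a dict: "clock": time; "joint_positions": joint angles; "qvel": joint speeds; "joint_efforts": joint torques, N m; "tcp_pos": TCP position; "tool_rot": TCP orientation; "wrist_force": force on the tool from outside, world axes, zero at the start; "ft_torque": the same for the moment, N m; "opening": opening from 0.0 (shut) to 1.0 (fully open); "finger_force": force on a finger pad.
Only numpy, scipy, OpenCV 4.12 (cv2) and the standard library are available. Lean on these libraries where they do the work, as an engineer would, in place of code of your own. Each camera call takes 0.05 s, during which the arm holds its last target. There are 200 camera calls.

## Working session

There is one attempt and no reset: what is moved stays moved. The work goes in short steps, Python scripts to look and compute and a tool call to move; the robot and the scene stay as the last step left them, time stands still between calls to the robot, and variables do not carry over. Pictures are saved under pics/ and viewed, at most 10 in all, crops included, and the job is handed in when it is done.

```bash
ls; mkdir -p pics; python3 - <<'E'
from workcell import env
import cv2
s=env.read_state(); print(s)
for n in ["scene","side"]:
    c=env.capture(n); print(n,c["K"],c["dist_coeffs"],c["eye"],c["attitude"])
    cv2.imwrite(f"pics/{n}0.png",c["image"][:,:,::-1])
E
```

```text
pics
workcell.py
{'clock': 0.0, 'joint_positions': array([ 6.85543546e+01,  2.83140153e+01,  7.71288602e+01,  1.34750004e-03,
        7.46290881e+01, -5.47223794e+00]), 'qvel': array([-0.01416242,  0.05515388,  0.07898169, -0.02169665,  0.10083999,
       -0.00058983]), 'joint_efforts': array([ 5.64624468e-03, -8.78858399e+01, -3.81863880e+01,  7.10886880e-02,
        5.33859374e-02, -1.30271624e-04]), 'tcp_pos': array([0.17184861, 0.60051222, 0.22733747]), 'tool_rot': array([-1.79928488e+02, -8.15562730e-03,  1.64026229e+02]), 'wrist_force': array([ 0.3138559 , -0.69577501, -0.22058985]), 'ft_torque': array([0.07136022, 0.06308255, 0.03967871]), 'finger_force': 0.0, 'opening': 0.9990480937278987}
scene [[462.80520922   0.         318.39982414]
 [  0.         462.80520922 245.61425419]
 [  0.           0.           1.        ]] [-0.05487706  0.          0.          0.          0.        ] [ 0.11580135 -0.56974911  0.68235607] [-127.59566186   -0.58157482  -41.08244558]
side [[465.35395862   0.         325.12980418]
 [  0.         465.35395862 241.01529724]
 [  0.           0.           1.        ]] [0.01863859 0.         0.         0.         0.        ] [0.39907028 0.75362207 0.78921327] [-130.35288187    0.74708895 -167.09250601]
```

View pics/scene0.png

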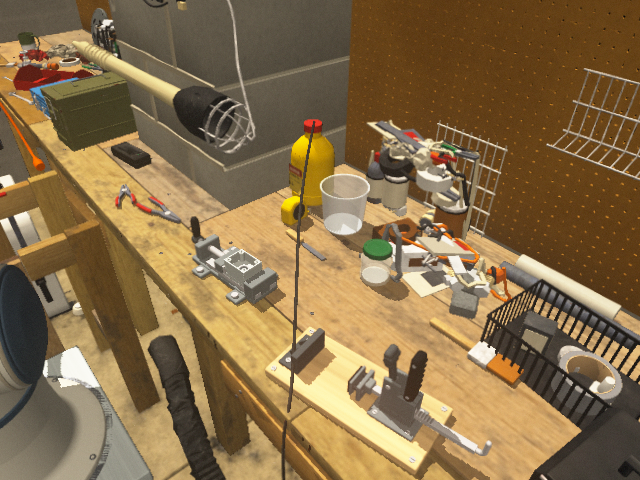

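View pics/side0.png

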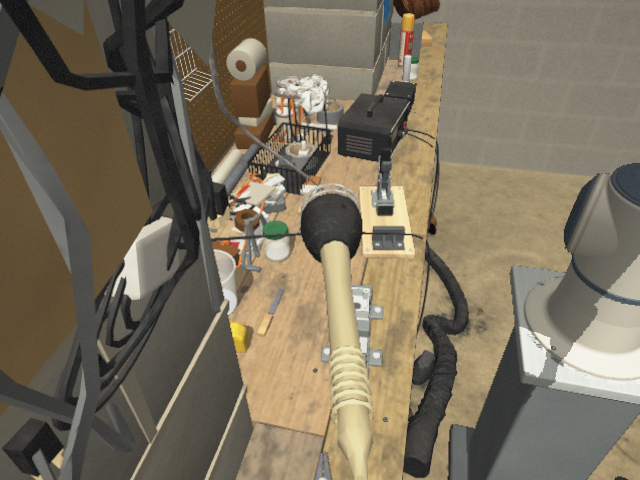

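The scene view shows the vise near (235,265) with its black handle at (195,230). The clamp board spans (270–490, 325–465), with the stop at (302,350) and the trigger head at (400,390). The side view is partly blocked by a hanging lamp. I'll enlarge both areas.

```bash
python3 - <<'E'
import cv2
im=cv2.imread("pics/scene0.png")
a=cv2.resize(im[205:310,180:290],None,fx=5.7,fy=5.7,interpolation=cv2.INTER_CUBIC)
b=cv2.resize(im[320:470,260:460],None,fx=4,fy=4,interpolation=cv2.INTER_CUBIC)
def grid(a,x0,y0,f,w,h):
    for x in range(x0,x0+w,10):
        cv2.putText(a,str(x),(int((x-x0)*f),9),0,.33,(0,0,255)); cv2.line(a,(int((x-x0+.5)*f),0),(int((x-x0+.5)*f),a.shape[0]),(0,0,255),1) if x%20==0 else 0
    for y in range(y0+(-y0)%10,y0+h,10):
        cv2.putText(a,str(y),(0,int((y-y0)*f)),0,.33,(0,0,255)); cv2.line(a,(0,int((y-y0+.5)*f)),(a.shape[1],int((y-y0+.5)*f)),(0,0,255),1) if y%20==0 else 0
grid(a,180,205,5.7,110,105);grid(b,260,320,4,200,150)
cv2.imwrite("pics/va.png",a);cv2.imwrite("pics/vb.png",b)
E
```

```text
(no output)
```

View pics/va.png

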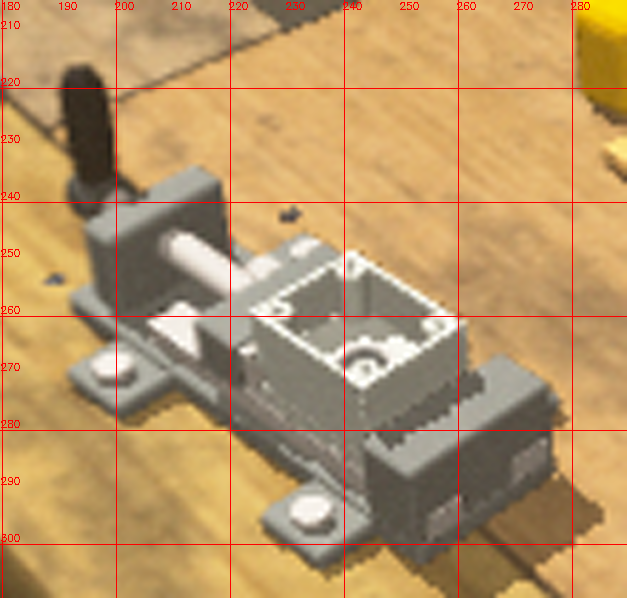

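View pics/vb.png

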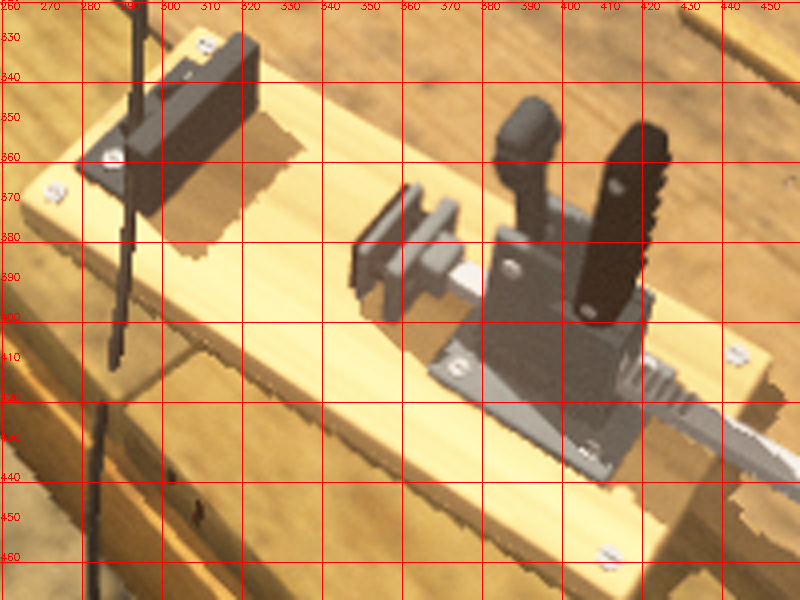

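The crops give the housing rim corners at (222,259.5), (240.5,248.5), (261,261) and (242,272.5), and the handle top at (194.5,217). On the clamp side, the stop's top front edge runs (295,359)–(324,334), the board corners are (265,372), (310,327) and (452.5,409), and the grip top is at (421,351).

```bash
cat > h.py <<'E'
from workcell import env
import numpy as np, cv2
from scipy.spatial.transform import Rotation as R
from scipy.optimize import least_squares
def ray(c,uv,z):
    p=cv2.undistortPoints(np.array(uv,float).reshape(-1,1,2),c["K"],np.array(c["dist_coeffs"])).reshape(-1,2)
    d=np.c_[p,np.ones(len(p))]@R.from_euler("xyz",c["attitude"],degrees=True).as_matrix().T
    e=np.array(c["eye"]); return e+d*((np.array(z)-e[2])/d[:,2])[:,None]
def proj(c,P):
    Rm=R.from_euler("xyz",c["attitude"],degrees=True).as_matrix()
    q=(np.array(P)-np.array(c["eye"]))@Rm
    return cv2.projectPoints(q,np.zeros(3),np.zeros(3),c["K"],np.array(c["dist_coeffs"]))[0].reshape(-1,2)
def w(p,L):
    L=np.array(L,float);a=p[2];c,s=np.cos(a),np.sin(a)
    return np.c_[p[0]+c*L[:,0]-s*L[:,1],p[1]+s*L[:,0]+c*L[:,1],L[:,2]]
def tool(pt):  # world point -> shift in tool axes
    s=env.read_state(); return R.from_euler("xyz",s["tool_rot"],degrees=True).as_matrix().T@(np.array(pt)-s["tcp_pos"])
E
python3 - <<'E'
from h import *
c=env.capture("scene")
h=[(222,259.5),(240.5,248.5),(261,261),(242,272.5)]
print("handle",ray(c,[(194.5,217.5)],[.095])); H=ray(c,h,[.066]*4); print(H,H.mean(0))
b=[(265,372),(310,327),(452.5,409)];print(ray(c,b,[.018]*3))
st=[(295,359),(324,334)]; print(ray(c,st,[.062]*2)); print("grip",ray(c,[(421,351)],[.175]),"trig",ray(c,[(393,346)],[.157]))
# vise fit
L=[(.032,-.025,.066),(.032,.025,.066),(-.032,.025,.066),(-.032,-.025,.066)]
f=least_squares(lambda p:(proj(c,w(p,L))-h).ravel(),[.5,.2,1.5]);print("vise",f.x,np.degrees(f.x[2]),f.fun.round(1))
g=lambda p:(np.r_[proj(c,w(p,[(p[3]+.3,-0.065,.018),(p[3]+.3,.065,.018),(p[3],.065,.018),(.17,-.04,.062),(.17,.04,.062)])),proj(c,w(p,[(-.02,0,.175)]))]-(b+st+[(421,351)])).ravel()
for y in (1.5,):
  f=least_squares(g,[.5,-.2,y,-.1]);print("clamp",f.x,np.degrees(f.x[2]),f.fun.round(1))
E
```

```text
handle [[0.47667923 0.26083634 0.095     ]]
[[0.46089071 0.124504   0.066     ]
 [0.51138683 0.1308844  0.066     ]
 [0.52044561 0.06746869 0.066     ]
 [0.46971751 0.06246038 0.066     ]] [0.49061016 0.09632937 0.066     ]
[[ 0.38004917 -0.13544522  0.018     ]
 [ 0.5075073  -0.10619737  0.018     ]
 [ 0.5675743  -0.39483664  0.018     ]]
[[ 0.41624008 -0.17524396  0.062     ]
 [ 0.48964122 -0.1655567   0.062     ]]
grip [[ 0.50342081 -0.35108003  0.175     ]] trig [[ 0.49341659 -0.31041354  0.157     ]]
vise [0.49246239 0.0983895  3.27289259] 187.5229322770367 [ -0.    2.   -2.8  23.5  -0.1  -3.7   3.1 -25. ]
clamp [ 0.55557942 -0.30104363  2.18163006 -0.08599154] 124.99819508287413 [ 30.5 -44.8 -35.7  55.2   1.1  11.5  19.6 -33.9 -21.2  25.6   9.3 -35. ]
```

```bash
python3 - <<'E'
from h import *
c=env.capture("scene")
h=[(222,259.5),(240.5,248.5),(261,261),(242,272.5)]
b=[(265,372),(310,327),(452.5,409)];st=[(295,359),(324,334)]
L=[(.032,.025,.066),(.032,-.025,.066),(-.032,-.025,.066),(-.032,.025,.066)]
f=least_squares(lambda p:(proj(c,w(p,L))-h).ravel(),[.5,.2,1.5]);print("vise",f.x,np.degrees(f.x[2]),f.fun.round(1))
H=np.array([.4767,.2608]);d=H-f.x[:2];print("handle local",np.cos(f.x[2])*d[0]+np.sin(f.x[2])*d[1],-np.sin(f.x[2])*d[0]+np.cos(f.x[2])*d[1])
g=lambda p:(np.r_[proj(c,w(p,[(p[3]+.3,0.065,.018),(p[3]+.3,-.065,.018),(p[3],-.065,.018),(.17,.04,.062),(.17,-.04,.062)])),proj(c,w(p,[(-.014,0,.175)]))]-(b+st+[(421,351)])).ravel()
f=least_squares(g,[.5,-.2,1.5,-.1]);print("clamp",f.x,np.degrees(f.x[2]),f.fun.round(1))
print("bed,squeeze,housing target",w(f.x,[(.12,0,.018),(-.008,0,.144),(.138,0,.018)]))
print("padface x for bar0..:",proj(c,w(f.x,[(.072+.0,.02,.056),(.072,-.02,.056),(.09,.02,.056),(.09,-.02,.056)])).round())
E
```

```text
vise [0.49059574 0.09634961 1.69694858] 97.22799186116973 [ 0.2 -0.3 -0.1 -0.1 -0.5  0.1  0.3  0.2]
handle local 0.16489189025152892 -0.006905485589220391
clamp [ 0.49363351 -0.33714659  1.79890057 -0.07568089] 103.06941051650269 [-0.9 -0.6 -1.3 -0.3  3.  -1.8  2.   2.   0.8 -2.2 -3.2  2.3]
bed,squeeze,housing target [[ 0.46649775 -0.22025497  0.018     ]
 [ 0.49544256 -0.34493937  0.144     ]
 [ 0.46242739 -0.20272123  0.018     ]]
padface x for bar0..: [[353. 384.]
 [366. 368.]
 [344. 379.]
 [357. 363.]]
```

```bash
python3 - <<'E'
from h import *
a=env.capture("scene");b=env.capture("side")
def tri(u,v):
    o1,o2=np.array(a["eye"]),np.array(b["eye"])
    d1=ray(a,[u],[0])[0]-o1;d2=ray(b,[v],[0])[0]-o2
    t=np.linalg.lstsq(np.c_[d1,-d2],o2-o1,rcond=None)[0]
    print(o1+d1*t[0],o2+d2*t[1])
tri((195,112),(331,225)); tri((85,47),(352,455)); tri((240,135),(330,192))
c=env.capture("wrist");print(c["K"],c["dist_coeffs"],c["eye"],c["attitude"])
t=env.read_state()["clock"];print(t)
for P in ([.4698,.2608,.228],):print(tool(P))
E
```

```text
[0.50014281 0.22538939 0.3468128 ] [0.51788695 0.22110058 0.35697427]
[0.42748097 0.57732311 0.41377306] [0.42194079 0.57860958 0.4128382 ]
[0.52833337 0.11522144 0.32883957] [0.54376518 0.11134519 0.33933696]
[[347.27073646   0.         323.50047153]
 [  0.         347.27073646 247.37258523]
 [  0.           0.           1.        ]] [-0.02494116  0.          0.          0.          0.        ] [0.10589957 0.61952248 0.38435163] [ 1.65887425e+02 -1.83442286e-02  7.40188780e+01]
0.35
[-3.79887892e-01 -2.44924146e-01 -1.50548347e-04]
```

```bash
python3 - <<'E'
from h import *
c=env.capture("wrist");cv2.imwrite("pics/w0.png",c["image"][:,:,::-1])
E
```

```text
(no output)
```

View pics/w0.png

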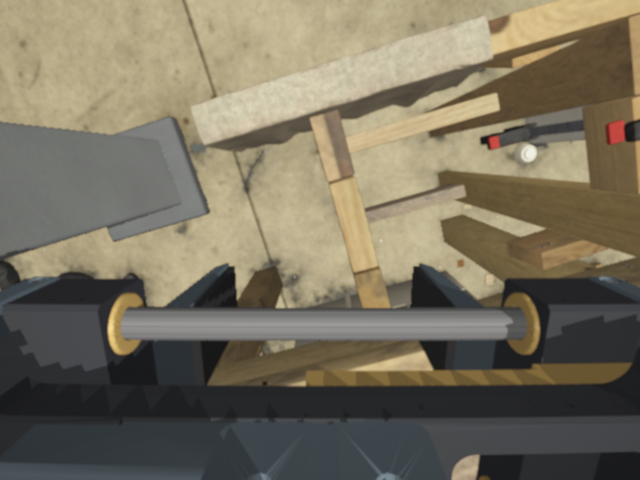

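The wrist view shows only the gripper and the floor and bench edge, since the arm isn't over the bench yet. By triangulation, the hanging lamp sits about 0.33 m above the vise. I'll come in low and watch the forces.

Units first: shifts go in cm. So 0.077 m is 7.7, -0.28 m is -28.

Call:
{"op": "shift_gripper", "data": {
  "rows": [
    [[-20,-12,7,40,1],[-20,-12,7,40,1],[-20,-12,7,40,1],[-20,-12,7,40,1],[-20,-12,7,40,1],[-20,-12,7,40,1],[-22,-13,7.7,50,1],[-24,-14,7.7,55,1],[-26,-15,7.7,60,1],[-28,-16.5,7.7,67,1]]
  ],
  "grip_n": 40
}}

```text
clock: 1.23
tcp_pos: [0.3969, 0.3648, 0.1509]
tool_rot: [180.0, -0.0, 96.8]
wrist_force: [-0.0, 0.8, -1.1]
opening: 1.001
finger_force: 0.0
```

```bash
python3 - <<'E'
from h import *
s=env.read_state();print(s["joint_positions"].round(1),s["joint_efforts"].round(1),s["wrist_force"].round(1))
c=env.capture("wrist");cv2.imwrite("pics/w1.png",c["image"][:,:,::-1])
E
```

```text
[36.2 26.7 94.6  0.  58.7 29.5] [  7.8 -76.5 -29.7   0.1   0.4  -3.4] [-0.   0.8 -1.1]
```

Scaled: -0.073 m is -7.3, 0.065 m is 6.5.

Call:
{"op": "shift_gripper", "data": {
  "rows": [
    [[-1.5,1.3,0,0,1],[-3,2.6,0,0,1],[-4.5,3.9,0,0,1],[-6,5.2,0,0,1],[-7.3,6.5,0,0.4,1],[-7.3,6.5,0,0.4,1]]
  ]
}}

```text
clock: 1.78
tcp_pos: [0.4717, 0.2991, 0.1511]
tool_rot: [179.9, 0.0, 96.5]
wrist_force: [-1.0, -0.4, 1.0]
opening: 0.997
finger_force: 0.0
```

```bash
python3 - <<'E'
from h import *
s=env.read_state();print(s["joint_positions"].round(1),s["joint_efforts"].round(1),s["wrist_force"].round(1))
c=env.capture("wrist");cv2.imwrite("pics/w2.png",c["image"][:,:,::-1])
print(c["eye"],c["attitude"],proj(c,[(.47,.26,.095),(.47,.26,.072),(.4906,.0963,.066)]))
E
```

```text
[26.3 28.  91.9 -0.  60.  19.8] [ -0.5 -79.9 -30.3   0.1   0.4  -0.8] [-1.  -0.4  1. ]
[0.46358686 0.36710097 0.30766851] [ 1.65886086e+02 -5.35648231e-02  6.49498391e+00] [[314.6319925  325.05675745]
 [315.37600179 310.64163351]
 [318.91419669 481.32763961]]
```

View pics/w2.png

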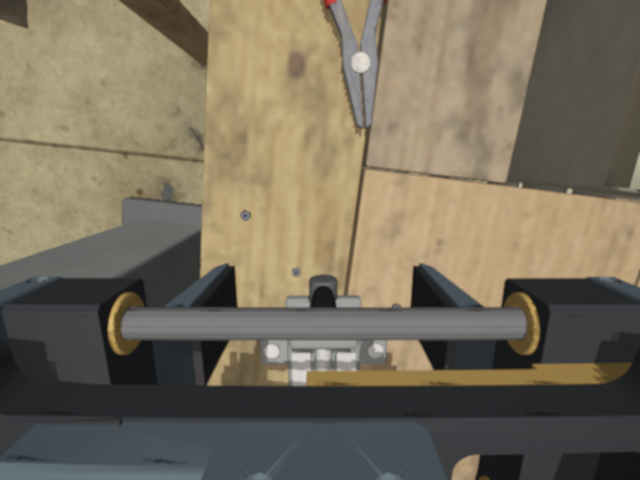

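The handle's axis is at column 322 (collar at (322,290)), which puts it at x≈0.475. The bracket bolts at (272,351) and (375,351) are centred on it. I'll descend and pinch.

Scaled: -0.038 m is -3.8, -0.001 m is -0.1.

Call:
{"op": "shift_gripper", "data": {
  "rows": [
    [[-2,-0.1,2,0.5,1],[-3.8,-0.1,4,0.5,1],[-3.8,-0.1,6,0.5,0.7],[-3.8,-0.1,7.7,0.5,0.5],[-3.8,-0.1,7.7,0.5,0],[-3.8,-0.1,7.7,0.5,0],[-3.8,-0.1,7.7,0.5,0],[-3.8,-0.1,7.7,0.5,0],[-3.8,-0.1,7.7,0.5,0],[-3.8,-0.1,7.7,0.5,0]]
  ],
  "grip_n": 30
}}

```text
clock: 2.67
tcp_pos: [0.4729, 0.2631, 0.0747]
tool_rot: [179.9, -0.0, 96.1]
wrist_force: [-0.8, 0.7, 0.5]
opening: 0.447
finger_force: 0.0
```

Call:
{"op": "shift_gripper", "data": {
  "rows": [
    [[0,0,0,0,0],[0,0,0,0,0],[0,0,0,0,0],[0,0,0,0,0],[0,0,0,0,0],[0,0,0,0,0]]
  ],
  "grip_n": 30
}}

```text
clock: 3.17
tcp_pos: [0.4754, 0.2633, 0.0743]
tool_rot: [179.7, -0.0, 96.1]
wrist_force: [14.0, -0.3, -9.4]
opening: 0.207
finger_force: 30.0
```

Scaled: 0.003 m is 0.3, 0.042 m is 4.2.

Call:
{"op": "shift_gripper", "data": {
  "rows": [
    [[0,0.3,0,0,0],[0.5,0.3,0,0,0],[1,0.3,0,0,0],[1.5,0.3,0,0,0],[2,0.3,0,0,0],[2.5,0.3,0,0,0],[3,0.3,0,0,0],[3.5,0.3,0,0,0],[4,0.3,0,0,0],[4.2,0.3,0,0,0],[4.2,0.3,0,0,0]]
  ]
}}

```text
clock: 4.08
tcp_pos: [0.4706, 0.3049, 0.0742]
tool_rot: [-180.0, 0.0, 96.1]
wrist_force: [-3.8, -0.8, 8.0]
opening: 0.205
finger_force: 30.0
```

Scaled: -0.05 m is -5, -0.19 m is -19.

Call:
{"op": "shift_gripper", "data": {
  "rows": [
    [[0,0,0,0,1],[0,0,0,0,1],[0,0,0,0,1],[0,0,-4,0,1],[-2,0,-5,0,1],[-6,0,-5,0,1],[-10,0,-5,0,1],[-14,0,-5,0,1],[-18,0,-5,0,1],[-19,-0.1,-4,0,1],[-19,-0.1,-4,0,1]]
  ],
  "grip_n": 25
}}

```text
clock: 5.0
tcp_pos: [0.4901, 0.1131, 0.113]
tool_rot: [-179.9, 0.0, 95.9]
wrist_force: [-0.4, -0.8, -0.3]
opening: 0.974
finger_force: 0.0
```

```bash
python3 - <<'E'
from h import *
c=env.capture("wrist");cv2.imwrite("pics/w3.png",c["image"][:,:,::-1])
s=env.read_state();print(s["clock"],s["wrist_force"].round(1))
print(c["eye"],c["attitude"],proj(c,w([.4906,.0963,np.radians(96.5)],[(.032,.025,.066),(.032,-.025,.066),(-.032,.025,.066)])))
E
```

```text
5.05 [ 0.9 -0.4  1. ]
[0.4830926  0.18126501 0.26962313] [1.65875288e+02 1.08611542e-01 5.91602495e+00] [[280.26337393 251.03370897]
 [362.72491205 250.26033597]
 [284.32571233 345.83306734]]
```

View pics/w3.png

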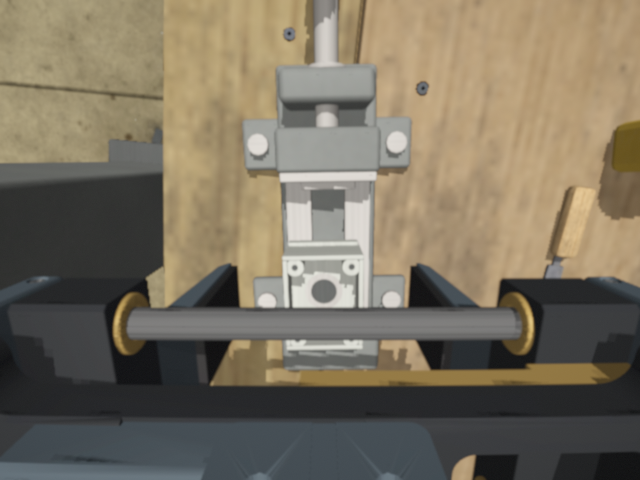

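The jaw has slid well clear (its face is at row ~178) and the housing spans columns 284–364, so it is centred at about (0.492, 0.0945). Next I'll descend, grasp it and lift a little.

Call:
{"op": "shift_gripper", "data": {
  "rows": [
    [[-1,0,2,0,1],[-1.87,0,3.5,0,1],[-1.87,0,5,0,1],[-1.87,0,6,0,1],[-1.87,0,6.9,0,1],[-1.87,0,6.9,0,0],[-1.87,0,6.9,0,0],[-1.87,0,6.9,0,0],[-1.87,0,6.9,0,0],[-1.87,0,6.9,0,0],[-1.87,0,6.9,0,0],[-1.87,0,6.9,0,0]]
  ],
  "grip_n": 25
}}

```text
clock: 6.05
tcp_pos: [0.4925, 0.0973, 0.0452]
tool_rot: [180.0, 0.0, 96.1]
wrist_force: [-1.6, 0.3, 4.9]
opening: 0.552
finger_force: 25.0
```

Call:
{"op": "shift_gripper", "data": {
  "rows": [
    [[0,0,0,0,0],[0,0,0,0,0],[0,0,-0.5,0,0],[0,0,-1,0,0],[0,0,-2,0,0],[0,0,-3,0,0],[0,0,-5,0,0],[0,0,-7,0,0],[0,0,-8,0,0]]
  ],
  "grip_n": 25
}}

```text
clock: 6.8
tcp_pos: [0.4931, 0.0973, 0.1278]
tool_rot: [179.8, 0.0, 96.1]
wrist_force: [0.5, 0.5, -0.9]
opening: 0.548
finger_force: 25.0
```

```bash
python3 - <<'E'
from h import *
c=env.capture("wrist");cv2.imwrite("pics/w4.png",c["image"][:,:,::-1])
E
```

```text
(no output)
```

Scaled: -0.303 m is -30.3, -0.22 m is -22.

Call:
{"op": "shift_gripper", "data": {
  "rows": [
    [[-3,-0.6,-1,-2,0],[-6.5,-1.3,-2,-4,0],[-10,-2,-2,-7,0],[-14,-2.8,-2,-7,0],[-18,-3.7,-2,-7,0],[-22,-4.5,-2,-7,0],[-26,-5.3,-2,-7,0],[-28.5,-5.8,-2,-7,0],[-30.3,-6.2,-1,-7,0],[-30.3,-6.2,-1,-7,0],[-30.3,-6.2,-1,-7,0]]
  ],
  "grip_n": 25
}}

```text
clock: 7.77
tcp_pos: [0.4626, -0.2112, 0.1347]
tool_rot: [-180.0, -0.0, 103.0]
wrist_force: [0.6, 0.6, -3.2]
opening: 0.55
finger_force: 25.0
```

```bash
python3 - <<'E'
from h import *
c=env.capture("wrist");cv2.imwrite("pics/w5.png",c["image"][:,:,::-1])
print(c["eye"],c["attitude"])
p=[.49363,-.33715,np.radians(103.07)]
print(proj(c,w(p,[(.17,.04,.062),(.17,-.04,.062),(.2243,.065,.018),(.2243,-.065,.018)])))
E
```

```text
[ 0.44708153 -0.14461389  0.29141879] [1.65931667e+02 5.16844768e-02 1.30045831e+01]
[[266.10061327 204.27572344]
 [387.08925257 204.15772346]
 [239.41707467 124.75442166]
 [413.00770814 124.55494171]]
```

View pics/w5.png

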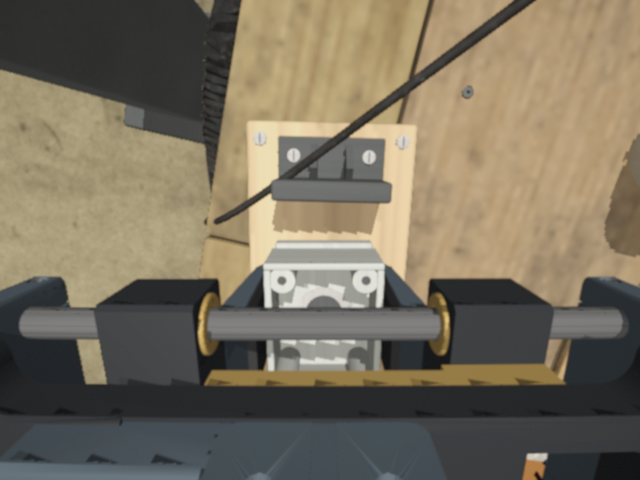

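The stop's top front edge runs (272,200)–(390,202), the board's far corners are at (248,122) and (416,125), and the housing hangs level. I'll refit the clamp from these points.

```bash
python3 - <<'E'
from h import *
c=env.capture("wrist");s=env.capture("scene")
uv=[(272,200.5),(390,202),(248,122),(416,125)]
g=lambda p:(proj(c,w(p,[(.17,.04,.062),(.17,-.04,.062),(p[3],.065,.018),(p[3],-.065,.018)]))-uv).ravel()
f=least_squares(g,[.49,-.34,1.8,.22]);p=f.x;print(p,np.degrees(p[2]),f.fun.round(1))
pts=[(p[3],.065,.018),(p[3]-.3,-.065,.018),(.17,.04,.062),(.17,-.04,.062),(-.014,0,.175),(.028,0,.142),(-.014,0,.142)]
print(proj(s,w(p,pts)).round(1))
for x in(.12,.128,-.008):
  q=w(p,[(x,0,.1)])[0];print(q,tool(q))
print(env.read_state()["tool_rot"])
cv2.imwrite("pics/s2.png",s["image"][:,:,::-1])
E
```

```text
[ 0.49352645 -0.33446152  1.78128058  0.22316479] 102.05985935836107 [-1.2 -0.3  1.9  0.4 -3.1  0.   2.4  0.3]
[[264.6 369. ]
 [455.1 407.5]
 [296.7 358.7]
 [325.  330.1]
 [416.2 352.3]
 [387.6 353.3]
 [412.9 367.2]]
[ 0.46845443 -0.21710994  0.1       ] [-0.00835684  0.0035324   0.03521204]
[ 0.46678297 -0.2092865   0.1       ] [-0.00035833  0.0036871   0.03521297]
[ 0.49519792 -0.34228496  0.1       ] [-0.1363329   0.00105729  0.03519722]
[ 1.79996678e+02 -6.57238513e-03  1.03167848e+02]
```

Call:
{"op": "shift_gripper", "data": {
  "rows": [
    [[0.4,0.4,2,1.1,0],[0.4,0.4,4,1.1,0],[0.4,0.4,6,1.1,0],[0.4,0.4,7.5,1.1,0],[0.4,0.4,8.3,1.1,0],[0.4,0.4,8.8,1.1,0],[0.4,0.4,9.1,1.1,0],[0.4,0.4,9.2,1.1,0],[0.4,0.4,9.2,1.1,0]]
  ]
}}

```text
clock: 8.67
tcp_pos: [0.4664, -0.2058, 0.0434]
tool_rot: [180.0, 0.0, 102.0]
wrist_force: [0.4, 0.3, -1.6]
opening: 0.548
finger_force: 25.0
```

Call:
{"op": "shift_gripper", "data": {
  "rows": [
    [[0,0,0.1,0,0],[0,0,0.2,0,0],[0,0,0.3,0,0],[0,0,0.3,0,0]]
  ]
}}

```text
clock: 9.0
tcp_pos: [0.4664, -0.2061, 0.0409]
tool_rot: [179.9, 0.1, 102.0]
wrist_force: [-3.8, 1.6, 18.3]
opening: 0.547
finger_force: 25.0
```

Scaled: -0.18 m is -18, -0.07 m is -7.

Call:
{"op": "shift_gripper", "data": {
  "rows": [
    [[0,0,-0.1,0,1],[0,0,-0.1,0,1],[0,0,-0.1,0,1],[0,0,-0.1,0,1],[0,0,-3,0,1],[0,0,-7,0,1],[0,0,-11,7,1],[0,0,-15,14,1],[0,-1,-18,21,1],[0,-3,-18,28,1],[-2,-5,-18,35,1],[-5,-6.95,-18,42,1]]
  ]
}}

```text
clock: 10.0
tcp_pos: [0.4075, -0.268, 0.2206]
tool_rot: [180.0, -0.0, 59.8]
wrist_force: [1.2, -1.3, 1.1]
opening: 1.001
finger_force: 0.0
```

Call:
{"op": "shift_gripper", "data": {
  "rows": [
    [[-4,2.7,0,7,1],[-7,5.3,0,14,1],[-7,5.3,0,21,1],[-7,5.3,0,28,1],[-7,5.3,0,35,1],[-7,5.3,0,42,1],[-7,5.3,0,48,1],[-7,5.3,0,48,1],[-7,5.3,0,48,1],[-7,5.3,0,48,1]]
  ]
}}

```text
clock: 10.83
tcp_pos: [0.4194, -0.3562, 0.2199]
tool_rot: [-180.0, 0.0, 12.3]
wrist_force: [-0.9, -0.4, 0.1]
opening: 1.001
finger_force: 0.0
```

```bash
python3 - <<'E'
from h import *
c=env.capture("wrist");s=env.capture("scene")
print(env.read_state()["tcp_pos"],env.read_state()["tool_rot"])
a=c["image"];b=cv2.resize(s["image"][320:470,260:460],(640,480),interpolation=cv2.INTER_CUBIC)
cv2.imwrite("pics/w6.png",np.hstack([cv2.resize(a[:400],(400,250)),cv2.resize(b,(400,300))[:250]])[:,:,::-1])
cv2.imwrite("pics/w6f.png",a[:,:,::-1]);cv2.imwrite("pics/s6.png",b[:,:,::-1])
p=[.49353,-.33446,1.78128]
print(c["eye"],c["attitude"],proj(c,w(p,[(-.028,.014,.175),(-.028,-.014,.175),(.028,.014,.142),(.028,-.014,.142)])))
E
```

```text
[ 0.41944057 -0.35623669  0.21990701] [-1.79997916e+02  2.64503846e-04  1.21747795e+01]
[ 0.48638467 -0.34187215  0.37647056] [ 1.65810304e+02  6.69188936e-02 -7.77591464e+01] [[363.10386284 169.76837202]
 [364.60351041 117.66773764]
 [272.72037772 168.10371996]
 [271.38794808 123.46760021]]
```

View pics/w6f.png

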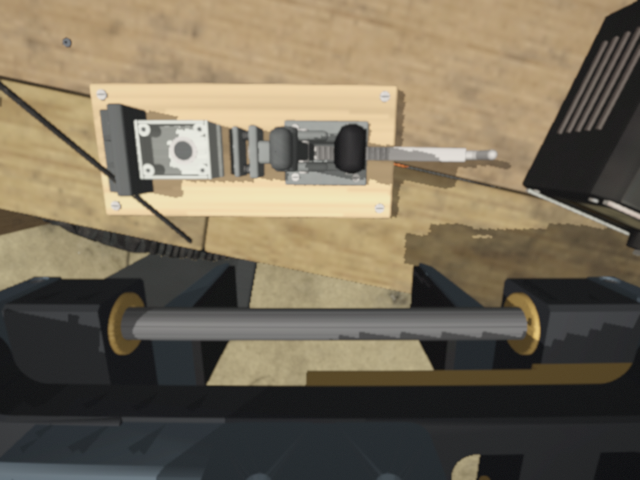

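From above, the housing stands square on the board (rim 137–209 × 120–180). The board corners are at (91,85), (398,86), (390,216) and (107,214). The trigger spans cols 270–298 and rows 126–170, and the grip spans cols 335–369 and rows 124–172. Refitting now.

```bash
python3 - <<'E'
from h import *
c=env.capture("wrist")
uv=[(91,85),(398,86),(390,216),(107,214)]
Bz=lambda e:[(e,-.065,.018),(e-.3,-.065,.018),(e-.3,.065,.018),(e,.065,.018)]
f=least_squares(lambda p:(proj(c,w(p,Bz(p[3])))-uv).ravel(),[.49,-.33,1.78,.223]);p=f.x
print("board",p,np.degrees(p[2]),f.fun.round(1))
# absolute world positions of parts
B=ray(c,uv,[.018]*4);print(B.round(4),B.mean(0))
gt=ray(c,[(352,148),(369,148),(335,148)],[.165]*3);tr=ray(c,[(270,148),(284,148)],[.145]*2);print("grip",gt.round(4),"trig",tr.round(4))
H=ray(c,[(137,120),(209,120),(209,180),(137,180)],[.062]*4);print("housing",H.round(4),H.mean(0))
for n in("board",):
  for x in (-.008,): 
    q=w([.49353,-.33446,1.78128],[(x,0,.139)])[0];print(q,tool(q))
u=np.array([np.cos(1.7813),np.sin(1.7813)]);v=np.array([-u[1],u[0]]);o=np.array([.49353,-.33446])
for P in [*B,*gt,*tr,*H,H.mean(0)]: print((P[:2]-o)@u.round(4),(P[:2]-o)@v)
E
```

```text
board [ 1.94575864 -7.40462419  1.77372183  7.44026011] 101.62677464525939 [-2.6 -1.9  1.4 -1.6  1.9  2.6 -0.7  2.2]
[[ 0.5087 -0.1066  0.018 ]
 [ 0.5688 -0.3969  0.018 ]
 [ 0.4453 -0.4213  0.018 ]
 [ 0.3851 -0.1307  0.018 ]] [ 0.47697495 -0.26386332  0.018     ]
grip [[ 0.4965 -0.3567  0.165 ]
 [ 0.4986 -0.3664  0.165 ]
 [ 0.4943 -0.3469  0.165 ]] trig [[ 0.4863 -0.3065  0.145 ]
 [ 0.4882 -0.3154  0.145 ]]
housing [[ 0.4856 -0.177   0.062 ]
 [ 0.4983 -0.2383  0.062 ]
 [ 0.4478 -0.2452  0.062 ]
 [ 0.4343 -0.1815  0.062 ]] [ 0.46648195 -0.21051525  0.062     ]
[ 0.49520146 -0.34228344  0.139     ] [0.07703031 0.00229598 0.08086822]
0.21968400957501816 -0.062468996213854086
-0.07674407483180994 -0.0605268045230414
-0.07486375103981566 0.06528354804109918
0.2219097900511461 0.06346527997527304
-0.022345140525048466 0.0017834269769560294
-0.032329799786203484 0.0017505007312454334
-0.012365114670831793 0.0018095496439989314
0.028805755970754913 0.0012160540362745106
0.019796911667946913 0.0012164265336821632
0.15566198660114977 -0.025130249643750047
0.09301723948275349 -0.024754646796774162
0.09680909858024572 0.026122059893353693
0.16194612518309506 0.02597250831114878
0.12685861246181102 0.000552417940994563
```

Units first: shifts go in cm. So 0.081 m is 8.1, 0.076 m is 7.6.

Call:
{"op": "shift_gripper", "data": {
  "rows": [
    [[4,0,0,0,1],[7.6,0.23,0,0,1],[7.6,0.23,3,0,1],[7.6,0.23,5.5,0,1],[7.6,0.23,7,0,0.9],[7.6,0.23,8.1,0,0.88],[7.6,0.23,8.1,0,0.88],[7.6,0.23,8.1,0,0.88]]
  ],
  "grip_n": 23
}}

```text
clock: 11.65
tcp_pos: [0.4943, -0.3428, 0.1391]
tool_rot: [-180.0, 0.0, 12.0]
wrist_force: [-0.3, 0.4, 0.1]
opening: 0.881
finger_force: 0.0
```

Call:
{"op": "shift_gripper", "data": {
  "rows": [
    [[0,0,0,0,0],[0,0,0,0,0],[0,0,0,0,0],[0,0,0,0,0],[0,0,0,0,0],[0,0,0,0,0],[0,0,0,0,0],[0,0,0,0,0],[0,0,0,0,0],[0,0,0,0,0]]
  ],
  "grip_n": 23
}}

```text
clock: 12.48
tcp_pos: [0.4946, -0.3444, 0.1396]
tool_rot: [179.8, -0.0, 12.0]
wrist_force: [0.3, -11.8, -4.7]
opening: 0.434
finger_force: 23.0
```

Call:
{"op": "shift_gripper", "data": {
  "rows": [
    [[0,0,0,0,0.88],[0,0.15,0,0,0.88],[0,0.15,0,0,0.88],[0,0.15,0,0,0.88],[0,0.15,0,0,0.88],[0,0.15,0,0,0.88],[0,0.15,0,0,0.88],[0,0.15,0,0,0.88]]
  ],
  "grip_n": 23
}}

```text
clock: 13.15
tcp_pos: [0.4946, -0.3442, 0.1389]
tool_rot: [180.0, -0.0, 12.0]
wrist_force: [0.8, 0.3, 0.7]
opening: 0.88
finger_force: 0.0
```

Call:
{"op": "shift_gripper", "data": {
  "rows": [
    [[0,0,0,0,0],[0,0,0,0,0],[0,0,0,0,0],[0,0,0,0,0],[0,0,0,0,0],[0,0,0,0,0],[0,0,0,0,0],[0,0,0,0,0],[0,0,0,0,0],[0,0,0,0,0]]
  ],
  "grip_n": 23
}}

```text
clock: 13.98
tcp_pos: [0.4944, -0.3445, 0.1389]
tool_rot: [180.0, 0.0, 12.0]
wrist_force: [-0.8, -4.8, -1.2]
opening: 0.432
finger_force: 23.0
```

```bash
python3 - <<'E'
from h import *
s=env.capture("scene");cv2.imwrite("pics/s7.png",s["image"][:,:,::-1])
E
```

```text
(no output)
```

Two full pulls done. Pulling a third time.

Call:
{"op": "shift_gripper", "data": {
  "rows": [
    [[0,0,0,0,0.88],[0,0,0,0,0.88],[0,0,0,0,0.88],[0,0,0,0,0.88],[0,0,0,0,0.88],[0,0,0,0,0.88],[0,0,0,0,0.88],[0,0,0,0,0.88]]
  ],
  "grip_n": 23
}}

```text
clock: 14.7
tcp_pos: [0.4946, -0.3442, 0.139]
tool_rot: [180.0, -0.0, 12.0]
wrist_force: [-0.4, -0.0, -0.1]
opening: 0.88
finger_force: 0.0
```

Call:
{"op": "shift_gripper", "data": {
  "rows": [
    [[0,0,0,0,0],[0,0,0,0,0],[0,0,0,0,0],[0,0,0,0,0],[0,0,0,0,0],[0,0,0,0,0],[0,0,0,0,0],[0,0,0,0,0],[0,0,0,0,0],[0,0,0,0,0]]
  ],
  "grip_n": 23
}}

```text
clock: 15.53
tcp_pos: [0.4944, -0.3444, 0.1388]
tool_rot: [-180.0, 0.0, 12.0]
wrist_force: [-2.2, -3.6, 0.4]
opening: 0.43
finger_force: 23.0
```

Call:
{"op": "shift_gripper", "data": {
  "rows": [
    [[0,0,0,0,0.88],[0,0,0,0,0.88],[0,0,0,0,0.88],[0,0,0,0,0.88],[0,0,0,0,0.88],[0,0,0,0,0.88],[0,0,0,0,0.88],[0,0,0,0,0.88]]
  ],
  "grip_n": 23
}}

```text
clock: 16.2
tcp_pos: [0.4947, -0.3443, 0.139]
tool_rot: [180.0, -0.0, 12.0]
wrist_force: [-0.4, -0.7, -0.2]
opening: 0.879
finger_force: 0.0
```

Call:
{"op": "shift_gripper", "data": {
  "rows": [
    [[0,0,0,0,0],[0,0,0,0,0],[0,0,0,0,0],[0,0,0,0,0],[0,0,0,0,0],[0,0,0,0,0],[0,0,0,0,0],[0,0,0,0,0],[0,0,0,0,0],[0,0,0,0,0]]
  ],
  "grip_n": 23
}}

```text
clock: 17.03
tcp_pos: [0.4939, -0.3428, 0.1389]
tool_rot: [-179.8, 0.0, 12.0]
wrist_force: [-2.3, 10.1, 8.2]
opening: 0.47
finger_force: 23.0
```

```bash
python3 - <<'E'
from h import *
s=env.capture("scene");cv2.imwrite("pics/s8.png",np.vstack([cv2.resize(cv2.imread("pics/s7.png")[325:415,270:430],(533,300),interpolation=2),cv2.resize(s["image"][325:415,270:430,::-1],(533,300),interpolation=2)]))
E
```

```text
(no output)
```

View pics/s8.png

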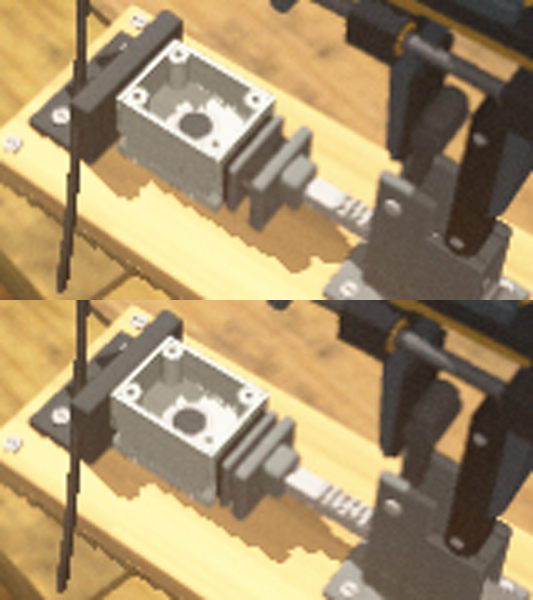

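The bottom (latest) picture shows the housing seated against the stop with the pad pressed up against it. The trigger is holding short of its stop, at opening 0.47. I'll take out the small sideways arm load and watch that it holds steady.

Scaled: -0.0014 m is -0.14, -0.0008 m is -0.08.

Call:
{"op": "shift_gripper", "data": {
  "rows": [
    [[0,-0.08,0,0,0],[0,-0.14,0,0,0],[0,-0.14,0,0,0],[0,-0.14,0,0,0],[0,-0.14,0,0,0],[0,-0.14,0,0,0]]
  ],
  "grip_n": 23
}}

```text
clock: 17.58
tcp_pos: [0.4939, -0.3425, 0.1388]
tool_rot: [-180.0, 0.0, 12.0]
wrist_force: [-4.4, 3.8, 5.2]
opening: 0.477
finger_force: 23.0
```

Call:
{"op": "shift_gripper", "data": {
  "rows": [
    [[0,0,0,0,0],[0,0,0,0,0],[0,0,0,0,0],[0,0,0,0,0],[0,0,0,0,0],[0,0,0,0,0]]
  ],
  "grip_n": 23
}}

```text
clock: 18.08
tcp_pos: [0.4939, -0.3426, 0.1388]
tool_rot: [-180.0, 0.0, 12.0]
wrist_force: [-4.5, 3.6, 3.6]
opening: 0.47
finger_force: 23.0
```

Everything is steady: the trigger is held at 23 N and the side load is small. Handing in.

```bash
python3 -c "
from workcell import env
print(env.hand_in())"
```

```text
the job is handed in; nothing more can be done
None
```

The housing is out of the vise and standing on the clamp board, pressed against the stop by the pad, with the trigger still squeezed at 23 N (about 18–22 N on the housing by the trigger figures you gave). I handed the job in at about 18 s and got no verdict back.

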